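# Lock the last quarter-turn fastener of a curing case

### The job

The cover of the mortar-bar curing case is held by three quarter-turn fasteners, and one was left undone: it stands higher than the others, shows a red collar under its head, and its orange wing lies crosswise to the white index lines. Press that fastener all the way down, turn it a quarter turn clockwise (seen from above) until its wing lies along its index lines and the cam catches, then let go so that it stays down. Leave the two locked fasteners locked.

Things in the scene. Friction and masses are not known exactly. Their poses are not given: they have to be found in the camera images.
- open_stud_wing (a point): mm: centre of the UNDONE fastener's orange wing (upright bar 40 long, 12 thick, 24 high), on its vertical turning axis; x along the wing, y across it, z up. It stands on a steel disc 40 across, 5 thick, whose top is 12 below this point. Undone, the point is 86 above the worktop; fully pressed 11 lower; caught by the cam it rests 6 lower. Bezel ring 56 across, 5 high on the cover.
- open_stud_turn (a joint): Turn of the undone fastener, rad: 0 undone (wing crosswise to the white lines), grows clockwise seen from above, 1.57 locked (along them), stops just behind 0 and at 1.60. Sprung: 4 N at the top, 11 N fully down. Its lugs sit in a slot: it turns only when pressed 8 mm or more, springs up if let go unturned, and catches from about 1.35 on.
- locked_a_turn (a joint): Turn of a second fastener of the same make, already locked: about 1.57 at the start, must stay so. The three stand about 180 mm apart on the case's cover, at its two corners near the robot and the middle of its far edge; which is which varies.
- locked_b_turn (a joint): Turn of the third fastener, also locked: about 1.57 at the start, must stay so. The case (210 x 270 mm, flat grey cover with clear window, top 58 mm above the worktop, handles at its left and right sides) is fixed to the worktop.

How it is judged:
By the outcome, as a careful person would: the job done as asked, in the order asked, and still so for the second after the job is handed in, with the robot touching nothing.
It also fails if it takes over 32 s, if anything falls off the work surface, if the arm or the gripper's body presses on something with over 40 N, if the wrist force passes 120 N, or if a joint passes its speed limit or range.

### The arm

A 6-joint arm with a two-finger parallel gripper is mounted at the origin on a cart in front of the work surface, level with it; the furniture and walls round the work are solid. World frame = base frame: x ahead of the robot, y to its left, z up, the work surface at z = 0. Lengths are in m, angles in rad, forces in N, time in s.
With the tool pointing down it reaches from about 0.25 to 0.8 m from the base axis. Payload 8.5 kg.
Tool frame: the origin (TCP) lies where the fingers leave the gripper's body, on its centre line; the fingertips stand 73 mm ahead of it and the grasp point (between the pads) lies 54 mm ahead of it (r.finger_overhang is the z of the fingertips in the tool frame, in m); z points along the fingers, y is the line along which they close (so a half turn about z gives the same grasp; the last joint's range is limited). The gripper opens to 85 mm and grips with 20 to 120 N. Pads are 22 mm wide; open, the fingers measure 114 mm over their backs; the gripper's body (76 mm by 85 mm) begins 54 mm behind the grasp point. The pads swing forward as they close: fully open they stand 13 mm farther back than shut.
Start: joints at [1.199, 0.238, -0.013, 1.319, 0, 1.571], TCP at [0.191, 0.489, 0.304] pointing down, gripper open.
Joint ranges: [-2.66, 2.66], [-1.03, 1.9], [-1.14, 1.46], [-1.82, 2.27], [-1.45, 1.34], [-3.14, 3.14]. Speed limits (rad/s): [2.22, 2.22, 2.79, 3.14, 3.14, 3.14].

### API

Orientations are given as a rotation vector (axis times angle).
In Python, from workcell import sensors, camera, camera_model, workorder, r gives the robot as it stands.
- The arm moves only by the tool jog_arm, never from a script. Its argument "increments" is a list that holds one entry, the list of rows, each a list of 6 numbers: the shift along the world's x, y, z normalised to -1 to 1, where 1 is 1 m, then the turn, a rotation vector about the world's x, y, z normalised to -1 to 1, where 1 is pi rad. In form: [[[tx, ty, tz, ax, ay, az], ...]]. A call has 1 to 20 rows; each row shifts and turns the commanded pose from where the row before left it; what a row does not reach is not made up. A row lasts 1/12 s, in which the tool goes at most 41.7 mm and 7.16 degrees, less where a joint would pass 70% of its speed; a pose out of reach is approached as far as the arm can. A call with a number of a shift or a turn outside -1 to 1 is refused whole. A call with a gripper value outside its range is refused whole. "fingers" is the opening, from -1 (shut) to 1 (fully open), set as the call begins (left out, the last holds). The fingers move at their own pace and stop on an object; the grip force is fixed at half the most. Time passes only in rows, so rows that do not move let the fingers close. It gives the time, the measured TCP pose, the force, the opening and the grip force at its end, in the units of the state.
- sensors.read_state(): the state, without advancing time (a new reading comes with each control period).
- camera(name): name is "scene" or "top" or "wrist"; returns (picture, depth): 400x640x3 uint8, red, green, blue; 400x640 float32, m along the optical axis (not along the pixel's ray), 0 where there is no reading.
- camera_model(name): a dict with "fx", "fy", "cx", "cy" (pixels), "dist" ([k1, k2, p1, p2, k3] as OpenCV has them; the pictures are not rectified), "rvec" (rotation vector, rad) and "tvec" (3), from world to camera coordinates, as OpenCV has them; the wrist camera has in their place "hand_eye" (4x4, takes a point from camera to tool coordinates, whose origin is the TCP and whose axes are the flange's). Camera axes: x right, y down, z forward; pixel columns grow to the right and rows downward; lengths in m; the calibration is good to about 2 mm. A picture is of the moment at which its call begins: read the wrist's pose just before it. camera_model takes no time and is no camera call.
- workorder.sign_off(): hands the job in; it is judged then, once.
The state is a dict: "time": time; "joint_pos": joint angles; "dq": joint speeds; "joint_torque": joint torques, N m; "eef_pos": TCP position; "tool_rot": TCP orientation; "ft_force": force on the tool from outside, world axes, zero at the start; "wrist_torque": the same for the moment, N m; "width": finger opening in m; "grasp_force": force on a finger pad.
Only numpy, scipy, OpenCV 4.12 (cv2) and the standard library are available. Lean on these libraries where they do the work, as an engineer would, in place of code of your own. Each camera call takes 0.05 s, during which the arm holds its last target. There are 200 camera calls.

## Working session

There is one attempt and no reset: what is moved stays moved. The work goes in short steps, Python scripts to look and compute and a tool call to move; the robot and the scene stay as the last step left them, time stands still between calls to the robot, and variables do not carry over. Pictures are saved under pics/ and viewed, at most 10 in all, crops included, and the job is handed in when it is done.

Besides the shell and the picture viewer there is one more tool, called after "Request:" in YAML: its name, and indented under it one key for each argument. jog_arm: Moves the arm, as the interface text tells. Scaled input: -1 to 1 covers 1 m each way for a shift and pi rad each way for a turn. Its arguments: {"type":"object","properties":{"increments":{"type":"array"},"fingers":{"type":"number"}},"required":["increments"]}

```bash
mkdir -p pics
cat > h.py <<'E'
import numpy as np,cv2
from workcell import sensors,camera,camera_model,workorder,r
def pose(name,st=None):
    m=camera_model(name);K=np.array([[m['fx'],0,m['cx']],[0,m['fy'],m['cy']],[0,0,1]]);d=np.array(m['dist'],float)
    if 'hand_eye' in m:
        H=np.array(m['hand_eye']);T=np.eye(4);T[:3,:3]=cv2.Rodrigues(np.array(st['tool_rot'],float))[0];T[:3,3]=st['eef_pos'];W=T@H
    else:
        R=cv2.Rodrigues(np.array(m['rvec'],float))[0];W=np.eye(4);W[:3,:3]=R.T;W[:3,3]=-R.T@np.array(m['tvec']).ravel()
    return K,d,W
def toplane(name,px,z,st=None):
    K,d,W=pose(name,st);u=cv2.undistortPoints(np.array(px,float).reshape(-1,1,2),K,d).reshape(-1,2)
    D=np.c_[u,np.ones(len(u))]@W[:3,:3].T;o=W[:3,3]
    return o+D*((z-o[2])/D[:,2])[:,None]
E
python3 - <<'E'
from h import *
st=sensors.read_state();print(st)
for n in ['top','scene']:
    im,d=camera(n);cv2.imwrite(f'pics/{n}0.png',im[:,:,::-1])
    hsv=cv2.cvtColor(im,cv2.COLOR_RGB2HSV)
    m=cv2.inRange(hsv,(8,130,110),(22,255,255))
    k,l,s,c=cv2.connectedComponentsWithStats(m)
    for i in range(1,k):
        if s[i,4]>15: print(n,s[i],c[i],toplane(n,[c[i]],0.086)[0].round(4))
E
```

```text
{'time': 0.0, 'joint_pos': array([ 1.19900403e+00,  2.38813269e-01, -1.42616299e-02,  1.31921697e+00,
       -6.54318116e-06,  1.57081419e+00]), 'dq': array([-5.53872643e-04,  1.17873777e-03, -1.23609513e-03, -8.25394675e-05,
       -3.81540858e-04, -6.03582382e-04]), 'joint_torque': array([-2.28528203e-03, -5.38782728e+01,  3.46434796e+01,  1.87460147e-02,
       -5.60646083e-05, -1.97028305e-05]), 'eef_pos': array([0.19061111, 0.48883432, 0.30325764]), 'tool_rot': array([-5.80629651e-01, -3.08719485e+00,  2.31042101e-03]), 'ft_force': array([0.27889993, 0.35337484, 0.14638669]), 'wrist_torque': array([-0.0536142 ,  0.00127822, -0.04175816]), 'grasp_force': 0.0, 'width': 0.08523799949606467}
top [305 157  16   9  74] [312.52702703 161.48648649] [0.674  0.0628 0.086 ]
top [250 212  18   8  76] [258.15789474 215.30263158] [0.5423 0.1907 0.086 ]
top [328 227   8  17  70] [331.18571429 235.17142857] [0.4968 0.0167 0.086 ]
scene [ 3 94 15 10 26] [  9.88461538 100.46153846] [0.1865 0.8382 0.086 ]
scene [ 36 126   9  10  39] [ 39.8974359  130.41025641] [0.2256 0.6491 0.086 ]
scene [ 26 133
[... 549 characters left out ...]
 176] [281.19318182 250.58522727] [0.4964 0.0199 0.086 ]
scene [  0 271  43  43 616] [ 20.06980519 292.92207792] [0.0818 0.2063 0.086 ]
scene [101 294  37  37 468] [120.69444444 312.49145299] [0.2172 0.0679 0.086 ]
scene [ 98 315   9   6  22] [102.5        317.04545455] [0.189  0.0773 0.086 ]
scene [ 94 330  16  17 144] [101.21527778 337.91666667] [0.1742 0.0427 0.086 ]
scene [155 364   8   7  31] [158.64516129 367.06451613] [ 0.23   -0.0535  0.086 ]
scene [119 371  37  29 424] [136.91509434 388.40801887] [ 0.1894 -0.0656  0.086 ]
scene [156 373  17  21 119] [163.1512605  383.20168067] [ 0.2249 -0.0802  0.086 ]
scene [170 395  10   5  22] [175.13636364 397.63636364] [ 0.2299 -0.1096  0.086 ]
```

View pics/top0.png

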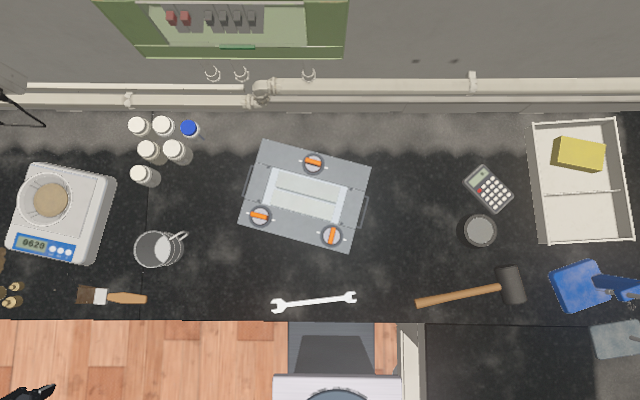

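View pics/scene0.png

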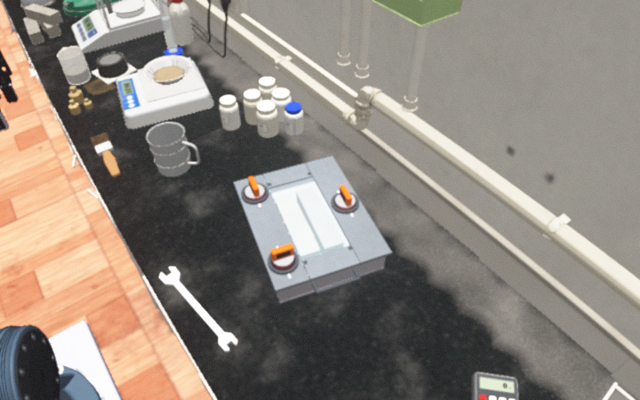

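The top view shows the case with wings at (313,161), (258,215) and (331,235). The near-right wing at (331,235) lies crosswise to the other two, and the scene view at (281,250) agrees. That makes it the undone fastener, at about (0.497, 0.018). I'll move above it and check with the wrist camera.

Request:
jog_arm:
  increments:
    - [[0.018,-0.0277,-0.002,0,0,0.0026],[0.018,-0.0277,-0.002,0,0,0.0026],[0.018,-0.0277,-0.002,0,0,0.0026],[0.018,-0.0277,-0.002,0,0,0.0026],[0.018,-0.0277,-0.002,0,0,0.0026],[0.018,-0.0277,-0.002,0,0,0.0026],[0.018,-0.0277,-0.002,0,0,0.0026],[0.018,-0.0277,-0.002,0,0,0.0026],[0.018,-0.0277,-0.002,0,0,0.0026],[0.018,-0.0277,-0.002,0,0,0.0026],[0.018,-0.0277,-0.002,0,0,0.0026],[0.018,-0.0277,-0.002,0,0,0.0026],[0.018,-0.0277,-0.002,0,0,0.0026],[0.018,-0.0277,-0.002,0,0,0.0026],[0.018,-0.0277,-0.002,0,0,0.0026],[0.018,-0.0277,-0.002,0,0,0.0026],[0.018,-0.0277,-0.002,0,0,0.0026],[0,0,0,0,0,0],[0,0,0,0,0,0]]
  fingers: 1

```text
time: 1.68
eef_pos: [0.4971, 0.0168, 0.2692]
tool_rot: [-0.37, -3.118, 0.0]
ft_force: [0.2, -0.2, 0.1]
width: 0.0853
grasp_force: 0.0
```

```bash
cat > look.py <<'E'
from h import *
import sys
st=sensors.read_state();im,d=camera('wrist');cv2.imwrite(f'pics/{sys.argv[1]}.png',im[:,:,::-1])
R=cv2.Rodrigues(np.array(st['tool_rot']))[0]
print(st['time'],st['eef_pos'],'yaw_y',np.arctan2(R[1,1],R[0,1]),'z',R[:,2],st['joint_pos'].round(3))
m=cv2.inRange(cv2.cvtColor(im,cv2.COLOR_RGB2HSV),(8,130,90),(22,255,255))
K,dd,W=pose('wrist',st)
k,l,s,c=cv2.connectedComponentsWithStats(m)
for i in range(1,k):
    if s[i,4]<100: continue
    v,u=np.nonzero(l==i)
    px=np.c_[u,v].astype(float)
    X=toplane('wrist',px,0.098,st)
    n=cv2.undistortPoints(px.reshape(-1,1,2),K,dd).reshape(-1,2);z=d[v,u];ok=z>0
    P=np.c_[n,np.ones(len(n))][ok]*z[ok][:,None]@W[:3,:3].T+W[:3,3]
    top=P[P[:,2]>np.percentile(P[:,2],95)-0.004]
    (cx,cy),wh,a=cv2.minAreaRect((top[:,:2]*1000).astype(np.float32))
    b=cv2.boxPoints(((cx,cy),wh,a));e=max(b[1]-b[0],b[2]-b[1],key=np.linalg.norm)
    print(s[i],'plane',X.mean(0).round(4),'ztop',np.percentile(P[:,2],95).round(4),'rect mm',cx,cy,wh,'ang',np.arctan2(e[1],e[0]))
E
python3 look.py w1
```

```text
1.6833 [0.49709088 0.01680483 0.26915241] yaw_y 1.3348244271766152 z [-1.36049629e-03 -5.96860455e-05 -9.99999073e-01] [ 0.034  0.207 -0.146  1.22  -0.     0.27 ]
[313 168  14  49 622] plane [0.4929 0.0164 0.098 ] ztop 0.0967 rect mm 495.0360412597656 15.52366828918457 (10.931543350219727, 37.81267547607422) ang -0.23676477
[494 188  56  17 718] plane [0.5353 0.1787 0.098 ] ztop 0.091 rect mm 541.5332641601562 188.59498596191406 (39.28052520751953, 11.315248489379883) ang 1.3330495
[383 333  29   9 100] plane [0.6443 0.0507 0.098 ] ztop 0.0816 rect mm 663.314697265625 46.850040435791016 (6.54143762588501, 1.7539522647857666) ang 1.5380217
```

View pics/w1.png

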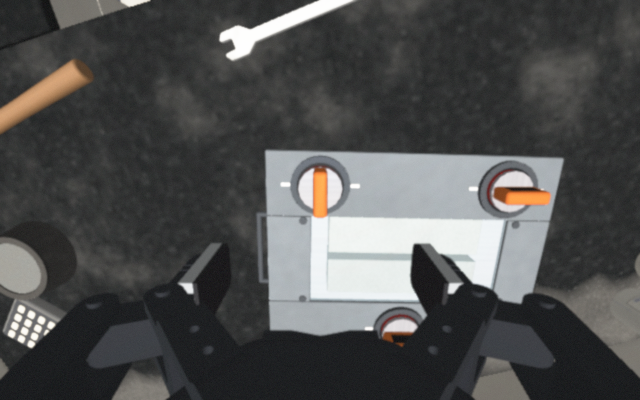

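The wrist view confirms it. The wing at (320,190) is crosswise to its white ticks and stands 6 mm higher (97 against 91). The wings at (520,195) and (400,338) lie along theirs. The centre is about (0.4955, 0.016), and the tool yaw already fits.

Request:
jog_arm:
  increments:
    - [[-0.0015,-0.001,-0.02,0,0,0],[0,0,-0.03,0,0,0],[0,0,-0.03,0,0,0],[0,0,-0.025,0,0,0],[0,0,-0.014,0,0,0],[0,0,0,0,0,0],[0,0,0,0,0,0]]

```text
time: 2.32
eef_pos: [0.4944, 0.0181, 0.1508]
tool_rot: [-0.363, -3.119, 0.0]
ft_force: [0.4, -0.4, 0.2]
width: 0.0853
grasp_force: 0.0
```

Request:
jog_arm:
  increments:
    - [[0,0,0,0,0,0],[0,0,0,0,0,0],[0,0,0,0,0,0],[0,0,0,0,0,0],[0,0,0,0,0,0],[0,0,0,0,0,0],[0,0,0,0,0,0],[0,0,0,0,0,0],[0,0,0,0,0,0],[0,0,0,0,0,0]]
  fingers: -1

```text
time: 3.15
eef_pos: [0.4953, 0.0169, 0.151]
tool_rot: [0.366, 3.12, -0.001]
ft_force: [-0.4, -3.2, 4.0]
width: 0.0105
grasp_force: 62.3
```

Request:
jog_arm:
  increments:
    - [[0,0,-0.003,0,0,0],[0,0,-0.003,0,0,0],[0,0,-0.003,0,0,0],[0,0,-0.002,0,0,0],[0,0,0,0,0,0],[0,0,0,0,0,0],[0,0,0,0,0,0]]

```text
time: 3.73
eef_pos: [0.4953, 0.0169, 0.1411]
tool_rot: [0.365, 3.119, -0.001]
ft_force: [-5.0, -3.8, 19.9]
width: 0.0104
grasp_force: 69.1
```

Request:
jog_arm:
  increments:
    - [[0,0,-0.0015,0,0,0],[0,0,0,0,0,0],[0,0,0,0,0,0],[0,0,0,0,0,0]]

```text
time: 4.07
eef_pos: [0.4952, 0.0169, 0.141]
tool_rot: [0.365, 3.118, -0.001]
ft_force: [-11.6, -3.9, 39.1]
width: 0.0106
grasp_force: 79.7
```

It has bottomed: the force rises with no further travel. I'll ease back, then turn clockwise.

Request:
jog_arm:
  increments:
    - [[0,0,0.0015,0,0,0],[0,0,0,0,0,0],[0,0,0,0,0,-0.02],[0,0,0,0,0,-0.03],[0,0,0,0,0,-0.03],[0,0,0,0,0,-0.03],[0,0,0,0,0,-0.03],[0,0,0,0,0,-0.03],[0,0,0,0,0,-0.03],[0,0,0,0,0,-0.03],[0,0,0,0,0,0],[0,0,0,0,0,0]]

```text
time: 5.07
eef_pos: [0.4955, 0.017, 0.1411]
tool_rot: [1.445, 2.788, 0.0]
ft_force: [-4.6, -3.5, 18.9]
width: 0.0107
grasp_force: 68.3
```

Request:
jog_arm:
  increments:
    - [[0,0,0,0,0,-0.03],[0,0,0,0,0,-0.03],[0,0,0,0,0,-0.03],[0,0,0,0,0,-0.03],[0,0,0,0,0,-0.03],[0,0,0,0,0,-0.03],[0,0,0,0,0,-0.03],[0,0,0,0,0,-0.03],[0,0,0,0,0,-0.03],[0,0,0,0,0,0],[0,0,0,0,0,0],[0,0,0,0,0,0]]

```text
time: 6.07
eef_pos: [0.4956, 0.017, 0.1411]
tool_rot: [2.464, 1.947, 0.002]
ft_force: [-4.0, -3.5, 17.4]
width: 0.0103
grasp_force: 68.2
```

The tool has turned 1.57 rad. I'll ease up onto the cam and release.

Request:
jog_arm:
  increments:
    - [[0,0,0.002,0,0,0],[0,0,0.002,0,0,0],[0,0,0.0015,0,0,0],[0,0,0,0,0,0],[0,0,0,0,0,0],[0,0,0,0,0,0]]

```text
time: 6.57
eef_pos: [0.4955, 0.017, 0.1455]
tool_rot: [2.464, 1.947, 0.0]
ft_force: [0.2, -4.2, 5.9]
width: 0.0107
grasp_force: 62.5
```

Request:
jog_arm:
  increments:
    - [[0,0,0,0,0,0],[0,0,0,0,0,0],[0,0,0,0,0,0],[0,0,0,0,0,0],[0,0,0,0,0,0],[0,0,0,0,0,0],[0,0,0,0,0,0],[0,0,0,0,0,0],[0,0,0.02,0,0,0],[0,0,0.03,0,0,0],[0,0,0.03,0,0,0],[0,0,0.03,0,0,0],[0,0,0.02,0,0,0],[0,0,0,0,0,0],[0,0,0,0,0,0]]
  fingers: 1

```text
time: 7.82
eef_pos: [0.4957, 0.0172, 0.2763]
tool_rot: [2.464, 1.947, 0.003]
ft_force: [0.3, -0.0, 0.2]
width: 0.0852
grasp_force: 0.0
```

```bash
python3 look.py w2
```

```text
7.8167 [0.49569681 0.01721015 0.27626524] yaw_y -0.23294370606561793 z [ 2.29405460e-03  1.35218083e-04 -9.99997360e-01] [ 0.035  0.198 -0.137  1.233  0.     1.838]
[497  67  33  50 981] plane [0.6643 0.0626 0.098 ] ztop 0.091 rect mm 672.7822265625 61.313133239746094 (38.37678527832031, 12.613729476928711) ang 1.326752
[313 168  14  47 590] plane [0.497  0.0198 0.098 ] ztop 0.0911 rect mm 496.20660400390625 16.03432846069336 (38.626468658447266, 10.658238410949707) ang 1.3328838
```

View pics/w2.png

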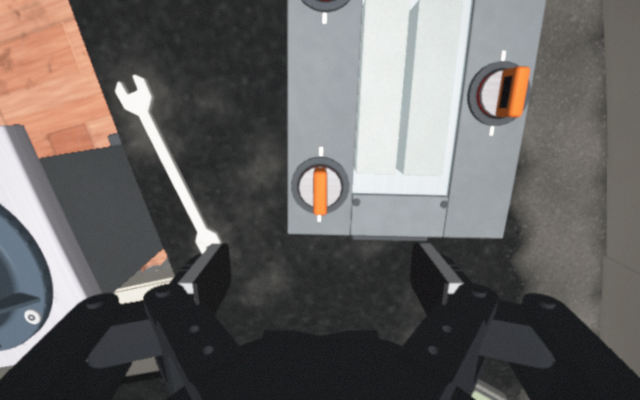

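The wing at (320,190) now lies along its white ticks. Its top is at 91 mm, the same as the locked one, at 1.333 rad. The gripper is clear.

```bash
python3 -c "
from h import *
print(workorder.sign_off())"
```

```text
the job is handed in; nothing more can be done
None
```

I pressed the near-right fastener down, turned it a quarter turn clockwise and released it; it stayed down along its index lines, the other two were never touched, and the job was handed in at about 8 s.

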